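# Snap the tray lid shut all round

### The arm

A 6-joint arm with a two-finger parallel gripper is mounted at the origin on the work surface. World frame = base frame: x ahead of the robot, y to its left, z up, the work surface at z = 0. Lengths are in m, angles in rad, forces in N, time in s.
With the tool pointing down it reaches from about 0.325 to 0.925 m from the base axis. Payload 3.1 kg.
Tool frame: the origin (TCP) lies between the finger pads; the fingertips stand 22 mm ahead of it and the grasp point (between the pads) lies 3 mm ahead of it (tips_ahead is the distance from the TCP to the fingertips, in m); z points along the fingers, y is the line along which they close (so a half turn about z gives the same grasp; the last joint's range is limited). The gripper opens to 85 mm and grips with 20 to 120 N. Pads are 22 mm wide; open, the fingers measure 114 mm over their backs; the gripper's body (76 mm by 85 mm) begins 54 mm behind the grasp point. The pads swing forward as they close: fully open they stand 13 mm farther back than shut.
Start: joints at [-1.252, 0.217, 1.613, -0, 1.311, -0.112], TCP at [0.261, -0.568, 0.222] pointing down, gripper open.
Joint ranges: [-2.75, 2.75], [-0.78, 2.1], [0.31, 2.55], [-1.13, 4.27], [0.13, 2.63], [-2.58, 2.58]. Speed limits (rad/s): [2.79, 2.79, 3.14, 3.14, 3.14, 3.14].

### API

Orientations are given as [roll, pitch, yaw] about the fixed x, y, z axes, in that order (R = Rz(yaw) Ry(pitch) Rx(roll)).
In Python, from workcell import * gives the robot as it stands.
- The arm moves only by the shell command python3 -m creep 'ROWS' [FORCE]. ROWS is JSON, a list that holds one entry, the list of rows, each a list of 5 numbers: the opening in per cent of the stroke, from 0 (shut) to 100 (fully open), then the shift along the tool's x, y, z in cm, then the turn about the tool's z in rad. A call has 1 to 12 rows; each row is the pose to reach, as a shift and turn from the pose commanded when the call began, along the tool's axes at that moment; what a row does not reach only later rows make up. A row lasts 1/8 s, in which the tool goes at most 62.5 mm and 10.7 degrees, less where a joint would pass 70% of its speed; a pose out of reach is approached as far as the arm can. A call with a gripper value outside its range is refused whole. The fingers move at their own pace and stop on an object; FORCE is the grip in N (left out, the last holds). Time passes only in rows, so rows that repeat a pose let the fingers close. It gives the time, the measured TCP pose, the force, the opening and the grip force at its end, in the units of the state.
- observe(): the state, without advancing time (a new reading comes with each control period).
- get_image(name): name is "scene" or "top" or "wrist"; returns the picture (420x560x3 uint8, blue, green, red); there is no depth.
- calibration(name): a dict with "fx", "fy", "cx", "cy" (pixels), "k1" (the pictures are not rectified: a ray, as slopes to the right and down, at radius r is drawn at 1 + k1 r^2 times it, then the intrinsics apply), "R" (3x3) and "t" (3): a world point X has camera coordinates R X + t; the wrist camera has in their place "hand_eye" (4x4, takes a point from camera to tool coordinates, whose origin is the TCP and whose axes are the flange's). Camera axes: x right, y down, z forward; pixel columns grow to the right and rows downward; lengths in m; the calibration is good to about 2 mm. A picture is of the moment at which its call begins: read the wrist's pose just before it. calibration takes no time and is no camera call.
- sign_off(): hands the job in; it is judged then, once.
Trained networks look in the newest picture that a camera, given by its name, has taken for a name from the list of things; names that differ only in an ending like _2 or _b are one class to them, and where a whole thing is asked for, a point or a joint stands for the part that bears it (a point fixed in the world has none). Each returns a list of dicts, best first, with "p" (0 to 1); they miss things now and then, are a little off and sometimes report something else, mostly with a low value. They report only what shows in the picture. A call takes as long as a camera call. They do not tell look-alikes from the thing itself.
- find_in(camera, name): "location" ([x, y, z] in m, in world coordinates, good to about 4 mm: the middle of the surface that is visible of it).
- regions_of(camera, name): "region" (420x560 bool, what is visible of it).
The state is a dict: "clock": time; "q": joint angles; "qvel": joint speeds; "joint_efforts": joint torques, N m; "tcp_pos": TCP position; "tool_rot": TCP orientation; "wrist_force": force on the tool from outside, world axes, zero at the start; "moment": the same for the moment, N m; "grip_width": finger opening in m; "finger_force": force on a finger pad.
Only numpy, scipy, OpenCV 4.12 (cv2) and the standard library are available. Lean on these libraries where they do the work, as an engineer would, in place of code of your own. Each camera call takes 0.05 s, during which the arm holds its last target. There are 200 camera calls.

### The job

The lid of the white tray is lying in place but its rim still stands up on all four sides. Press the rim down with a fingertip, section by section, until each one snaps flush: first the two long sides and the plain end, and last of all the end with the spring latch. Only press: do not lift the tray or push it away, leave the other things alone, and finish clear of everything.

Things in the scene. Friction and masses are not known exactly. Their poses are not given: they have to be found in the camera images.
- tray: closed white ABS tray with a lid on, loose on the board, 0.7 kg, 186 mm along its x, 146 mm along its y. Origin at the centre of its underside; z up. The end at +x carries the spring latch: a steel leaf 24 mm wide, bent over the edge, and a white thumb rib. The end at -x is plain; the long sides are at +y and -y
- lid_middle (a point): centre of the lid's fixed middle panel (120 x 80 mm along the tray's x, y), on its top, 50 mm above the board. Around it lie four rim sections, each hinged along the panel's edge, 34 mm wide from hinge to outer edge, 4 mm thick, sloping up outwards by 0.28 rad while open
- rim_plain (a joint): how far the rim section at the tray's -x end (80 mm long, no latch) is pressed down: hinge angle in rad, 0 = raised (outer edge about 9 mm proud), 0.28 = snapped shut and flush. Two-state spring: push with about 7 N at the press point to beyond 0.14, then it snaps down the rest and stays; released earlier it springs up.
- rim_left (a joint): how far the rim section at the tray's +y side (186 mm long) is pressed down: hinge angle in rad, 0 = raised (outer edge about 9 mm proud), 0.28 = snapped shut and flush. Two-state spring: push with about 7 N at the press point to beyond 0.14, then it snaps down the rest and stays; released earlier it springs up.
- rim_right (a joint): how far the rim section at the tray's -y side (186 mm long) is pressed down: hinge angle in rad, 0 = raised (outer edge about 9 mm proud), 0.28 = snapped shut and flush. Two-state spring: push with about 7 N at the press point to beyond 0.14, then it snaps down the rest and stays; released earlier it springs up.
- rim_latch (a joint): how far the rim section at the tray's +x end (80 mm long, with the spring latch) is pressed down: hinge angle in rad, 0 = raised (outer edge about 9 mm proud), 0.28 = snapped shut and flush. Two-state spring: push with about 7 N at the press point to beyond 0.14, then it snaps down the rest and stays; released earlier it springs up. To be shut last.
- rim_plain_press (a point): press point of the plain end: on its top face, halfway along, 24 mm out from the hinge (84 mm from the tray's middle); moves with the section: about 58 mm above the board when raised, 50 mm when shut and flush
- rim_left_press (a point): press point of the +y long side: on its top face, halfway along, 24 mm out from the hinge (64 mm from the tray's middle); moves with the section: about 58 mm above the board when raised, 50 mm when shut and flush
- rim_right_press (a point): press point of the -y long side: on its top face, halfway along, 24 mm out from the hinge (64 mm from the tray's middle); moves with the section: about 58 mm above the board when raised, 50 mm when shut and flush
- rim_latch_press (a point): press point of the latch end: top of the thumb rib (36 mm long, 6 mm wide, 4 mm above the section's top face), halfway along, 29 mm out from the hinge (89 mm from the tray's middle); about 64 mm above the board when raised, 54 mm when shut
- jar: bystander: amber glass jar with a twist cap, 58 mm across, 82 mm tall, upright; origin under its centre
- cartridge: bystander: blue plastic cartridge body, 90 x 32 x 26 mm, lying along its x; origin at its underside
- protractor: bystander: flat steel half-round protractor plate, 140 x 80 x 4 mm; origin at its underside near its middle
- screwdriver: bystander: short aluminium torque screwdriver, 132 mm long, 23 mm thick, lying along its x, blade to +x; origin at its underside
There are look-alikes about, which are no part of the job. Of the things shaped like the tray, the white one is meant.

How it is judged:
On the way:
1. the two long sides and the plain end are snapped shut while the latch end still stands up (value of joint each of rim_plain, rim_left, rim_right above 0.25 rad and value of joint rim_latch below 0.14 rad), for 0.1 s.
At the end, for the whole second after the job is handed in: all four rim sections are snapped shut (each hinge above 0.25 of 0.28 rad), the tray stands flat, at rest and within 30 mm of where it was, and the four other things are within 20 mm of where they were (value of joint each of rim_plain, rim_left, rim_right, rim_latch above 0.25 rad and distance of tray from where it was at the start of the episode below 0.03 m and angle between tray's own z axis and vertical below 0.05 rad and linear speed of tray below 0.02 m/s and distance of each of jar, cartridge, protractor, screwdriver from where it was at the start of the episode below 0.02 m); the robot touches nothing.
It fails at once if the tray is lifted or tipped (its origin 10 mm off the board or a tilt above 0.15 rad) (height (world z) of tray above 0.01 m or angle between tray's own z axis and vertical above 0.15 rad).
It fails at once if the tray is pushed away, more than 40 mm (distance of tray from where it was at the start of the episode above 0.04 m).
It fails at once if the tray is struck with the arm or the gripper's body instead of the fingers (contact force between the arm and tray above 3 N).
It fails at once if the jar, cartridge body, protractor plate or screwdriver is moved more than 20 mm (distance of any of jar, cartridge, protractor, screwdriver from where it was at the start of the episode above 0.02 m).
It also fails if it takes over 51 s, if anything falls off the work surface, if the arm or the gripper's body presses on something with over 40 N, if the wrist force passes 120 N, or if a joint passes its speed limit or range.

## Working session

There is one attempt and no reset: what is moved stays moved. The work goes in short steps, Python scripts to look and compute and a shell command to move; the robot and the scene stay as the last step left them, time stands still between calls to the robot, and variables do not carry over. Pictures are saved under pics/ and viewed, at most 10 in all, crops included, and the job is handed in when it is done.

```bash
mkdir -p pics; python3 - <<'E'
from workcell import *
import cv2
s=observe();print({k:s[k] for k in("clock","tcp_pos","tool_rot","grip_width")})
a=get_image("scene");b=get_image("top")
cv2.imwrite("pics/scene1.png",a);cv2.imwrite("pics/top1.png",b)
for n in["tray","rim_latch_press","rim_plain_press","rim_left_press","rim_right_press","lid_middle","jar","cartridge","protractor","screwdriver"]:
  print(n,[([round(float(v),3) for v in d["location"]],round(d["p"],2)) for d in find_in("top",n)])
c=calibration("top");print(c)
E
```

```text
{'clock': 0.0, 'tcp_pos': array([ 0.26074192, -0.56710962,  0.22088332]), 'tool_rot': array([-3.13926927e+00, -2.45332109e-04,  4.30800005e-01]), 'grip_width': 0.08568501970561372}
tray [([0.25, -0.234, 0.055], 0.73), ([0.527, -0.039, 0.053], 0.72)]
rim_latch_press [([0.259, -0.317, 0.055], 0.9), ([0.465, 0.013, 0.054], 0.73), ([0.565, 0.012, 0.05], 0.34)]
rim_plain_press [([0.237, -0.161, 0.056], 0.74), ([0.59, -0.084, 0.055], 0.65)]
rim_left_press [([0.489, -0.083, 0.054], 0.83), ([0.303, -0.231, 0.054], 0.6), ([0.53, -0.038, 0.051], 0.6)]
rim_right_press [([0.191, -0.24, 0.058], 0.88), ([0.566, 0.011, 0.051], 0.75), ([0.616, 0.321, 0.019], 0.37)]
lid_middle [([0.527, -0.038, 0.054], 0.98), ([0.249, -0.233, 0.051], 0.75), ([0.412, 0.333, 0.083], 0.67)]
jar [([0.413, 0.334, 0.079], 0.62)]
cartridge [([0.435, -0.315, 0.025], 0.96)]
protractor [([0.635, -0.353, 0.004], 0.78), ([0.495, -0.083, 0.056], 0.29)]
screwdriver [([0.616, 0.326, 0.019], 0.77)]
{'fx': 468.3531296659948, 'fy': 468.3531296659948, 'cx': 277.98654632491906, 'cy': 214.54238804546137, 'k1': -0.028954960970130266, 'R': array([[ 0.00459041, -0.99986059,  0.01605374],
       [-0.99760181, -0.00568759, -0.06898025],
       [ 0.06906194, -0.01569859, -0.99748885]]), 't': array([-1.06103807e-03,  4.58899361e-01,  1.07193042e+00])}
```

View pics/top1.png

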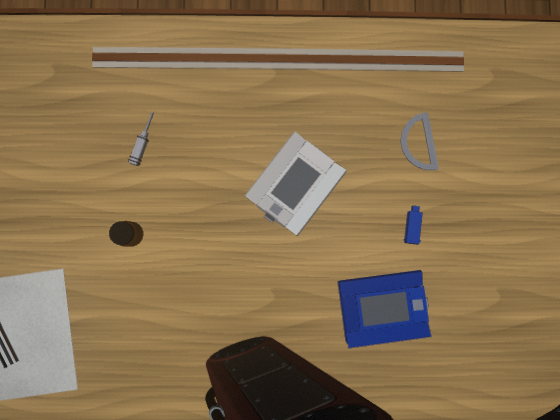

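View pics/scene1.png

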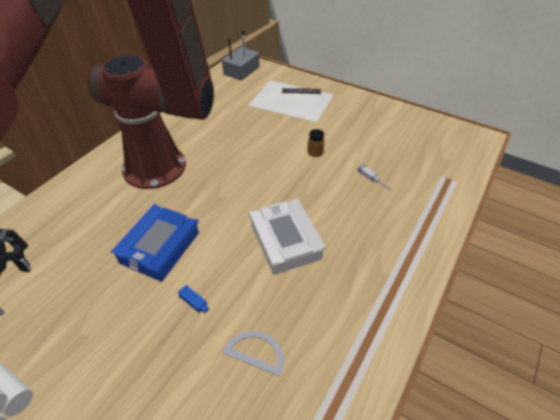

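The white tray is at top px (296,184), with its grey latch at (272,210). The blue look-alike is at (385,310). By the description I choose the white one, and I'll check that in a close crop with the model overlaid.

```bash
cat >h.py <<'E'
from workcell import *
import cv2, numpy as np
def proj(X,c):
    p=(np.atleast_2d(X)@c["R"].T+c["t"]); s=p[:,:2]/p[:,2:]
    s=s*(1+c["k1"]*(s**2).sum(1))[:,None]
    return s*[c["fx"],c["fy"]]+[c["cx"],c["cy"]]
def back(uv,z,c):
    s=(np.atleast_2d(uv)-[c["cx"],c["cy"]])/[c["fx"],c["fy"]]; d=s.copy()
    for _ in range(8): d=s/(1+c["k1"]*(d**2).sum(1))[:,None]
    r=np.c_[d,np.ones(len(d))]@c["R"]; o=-c["R"].T@c["t"]
    return o+r*((z-o[2])/r[:,2])[:,None]
def w(pose,P):
    x,y,a=pose;P=np.atleast_2d(P).astype(float);C,S=np.cos(a),np.sin(a)
    return np.c_[x+C*P[:,0]-S*P[:,1],y+S*P[:,0]+C*P[:,1],P[:,2]]
E
python3 - <<'E'
from h import *
c=calibration("top");im=get_image("top")
R=[r for r in regions_of("top","tray")]
m=[r["region"] for r in R if r["region"][184,296]][0].astype(np.uint8)
cn=max(cv2.findContours(m,0,cv2.CHAIN_APPROX_NONE)[0],key=cv2.contourArea)[:,0]
P=back(cn,0.058,c)[:,:2]
r=cv2.minAreaRect((P*1000).astype(np.float32));print(r)
# grey panel (by darkness inside the tray)
g=cv2.cvtColor(im,6);d=((g<130)&(m>0)).astype(np.uint8)
cp=max(cv2.findContours(d,0,cv2.CHAIN_APPROX_NONE)[0],key=cv2.contourArea)[:,0]
print(cv2.minAreaRect((back(cp,.05,c)[:,:2]*1000).astype(np.float32)))
pose=(r[0][0]/1000,r[0][1]/1000,np.deg2rad(142))
k=5;x0,y0=236,125;big=cv2.resize(im[y0:y0+116,x0:x0+120],None,fx=k,fy=k,interpolation=2)
def dr(Q,col,cl=True):
    q=((proj(w(pose,Q),c)-[x0,y0]+.5)*k).astype(int)
    cv2.polylines(big,[q],cl,col,1) if len(q)>1 else cv2.circle(big,tuple(map(int,q[0])),4,col,-1)
dr([[60,40,50],[-60,40,50],[-60,-40,50],[60,-40,50]]*np.array(.001),(0,0,255))
dr([[93,40,59],[93,-40,59]]*np.array(.001),(0,255,0));dr([[-93,40,59],[-93,-40,59]]*np.array(.001),(0,255,0))
dr([[93,73,59],[-93,73,59]]*np.array(.001),(255,0,0));dr([[93,-73,59],[-93,-73,59]]*np.array(.001),(255,0,0))
for p in([89,0,64],[-84,0,58],[0,64,58],[0,-64,58]):dr([np.array(p)*.001],(0,255,255))
cv2.imwrite("pics/crop1.png",big)
E
```

```text
((524.9786987304688, -33.36756134033203), (150.2031707763672, 194.78143310546875), 52.31342697143555)
((528.4465942382812, -36.922271728515625), (63.53249740600586, 103.85174560546875), 52.40442657470703)
```

View pics/crop1.png

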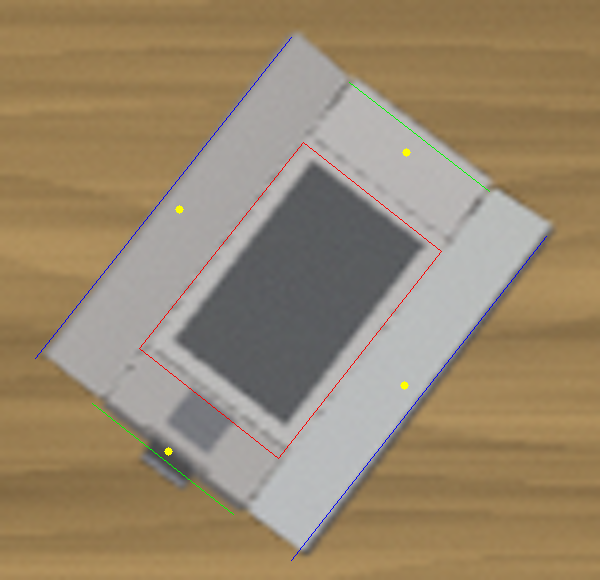

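The crop confirms the white tray, with steel latch and rib at crop px (165,465). The panel fits at about (0.528, -0.037), yaw 142.4°. I'll move above the left long side with the fingers shut.

```bash
python3 -m creep '[[[0,4,-3.4,0.6,-0.05],[0,8,-6.8,1.2,-0.1],[0,12,-10.2,1.8,-0.15],[0,16.3,-13.6,2.4,-0.2],[0,20.4,-17,3,-0.25],[0,24.5,-20.5,4,-0.3],[0,28.5,-23.9,5,-0.35],[0,32.6,-27.3,6,-0.4],[0,36.7,-30.7,6.6,-0.44],[0,40.8,-34.1,7.2,-0.483],[0,40.8,-34.1,7.2,-0.483],[0,40.8,-34.1,7.2,-0.483]]]' 30
cat >st.py <<'E'
from h import *
s=observe();pose=(.528,-.037,np.deg2rad(142.4))
yaw=s["tool_rot"][2];C,S=np.cos(yaw),np.sin(yaw);t=s["tcp_pos"]
print(s["clock"],t,s["tool_rot"],s["wrist_force"],s["grip_width"])
for n,p in dict(plain=[-.083,0,.058],left=[0,.064,.058],right=[0,-.064,.058],latch=[.089,0,.064]).items():
    d=w(pose,p)[0]-t;print(n,"tool cm",np.round(100*np.array([C*d[0]+S*d[1],S*d[0]-C*d[1],-d[2]-.022]),2))
E
python3 st.py
```

```text
clock: 2.2
tcp_pos: [0.4893, -0.0879, 0.1503]
tool_rot: [3.141, 0.001, 0.914]
wrist_force: [0.3, 1.1, 0.3]
grip_width: 0.0001
finger_force: 0.0
2.2 [ 0.48929381 -0.08789729  0.15031984] [3.14127279e+00 5.96943897e-04 9.14460247e-01] [0.32043038 1.12718183 0.34051118] 9.696468395456441e-05
plain tool cm [6.39 8.26 7.03]
left tool cm [-0.01 -0.04  7.03]
right tool cm [12.79 -0.04  7.03]
latch tool cm [ 6.39 -8.94  6.43]
```

```bash
python3 -m creep '[[[0,0,0,3,0],[0,0,0,6,0],[0,0,0,6.6,0],[0,0,0,6.9,0],[0,0,0,7.2,0],[0,0,0,7.4,0],[0,0,0,7.6,0],[0,0,0,7.7,0],[0,0,0,7.8,0],[0,0,0,7.8,0]]]'; python3 -m creep '[[[0,0,0,-0.7,0],[0,0,0,-2.7,0],[0,0,0,-2.7,0]]]'; python3 - <<'E'
from h import *
im=get_image("wrist");cv2.imwrite("pics/w1.png",im)
cv2.imwrite("pics/s2.png",cv2.resize(get_image("scene")[180:290,230:340],None,fx=5,fy=5,interpolation=2))
E
```

```text
clock: 3.45
tcp_pos: [0.4893, -0.0876, 0.0721]
tool_rot: [-3.141, 0.0, 0.914]
wrist_force: [0.4, 0.3, 1.3]
grip_width: 0.0002
finger_force: 0.0
clock: 3.82
tcp_pos: [0.4913, -0.0883, 0.1013]
tool_rot: [3.137, -0.002, 0.914]
wrist_force: [-0.1, 0.4, -0.5]
grip_width: -0.0004
finger_force: 0.0
```

View pics/w1.png

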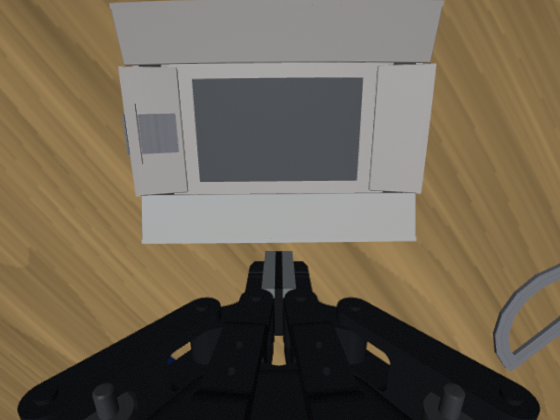

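The wrist picture shows the near (left) rim at rows 195–242, narrower and brighter than the raised far rim. I'll check numerically whether it is shut.

```bash
cat >chk.py <<'E'
from h import *
from scipy.spatial.transform import Rotation as Ro
s=observe();c=calibration("wrist");H=np.array(c["hand_eye"])
T=np.eye(4);T[:3,:3]=Ro.from_euler("xyz",s["tool_rot"]).as_matrix();T[:3,3]=s["tcp_pos"]
M=np.linalg.inv(T@H);c["R"],c["t"]=M[:3,:3],M[:3,3]
pose=(.528,-.037,np.deg2rad(142.4))
for n,Q in dict(left_open=[[.093,.0727,.0594],[-.093,.0727,.0594]],left_shut=[[.093,.074,.05],[-.093,.074,.05]],right_open=[[.093,-.0727,.0594],[-.093,-.0727,.0594]],panel=[[.06,.04,.05],[-.06,.04,.05],[-.06,-.04,.05],[.06,-.04,.05]]).items(): print(n,proj(w(pose,Q),c).round().tolist())
E
python3 chk.py; python3 st.py
```

```text
left_open [[137.0, 245.0], [415.0, 244.0]]
left_shut [[143.0, 241.0], [409.0, 241.0]]
right_open [[104.0, -2.0], [447.0, -3.0]]
panel [[185.0, 193.0], [367.0, 193.0], [377.0, 63.0], [174.0, 63.0]]
3.925 [ 0.48957465 -0.08775893  0.0994473 ] [ 3.14079662e+00 -2.68480368e-04  9.13789035e-01] [ 0.50108933 -0.26138091 -0.74628309] 2.0555085972956485e-05
plain tool cm [6.37 8.24 1.94]
left tool cm [-0.03 -0.05  1.94]
right tool cm [12.77 -0.06  1.94]
latch tool cm [ 6.36 -8.96  1.34]
```

View pics/s2.png

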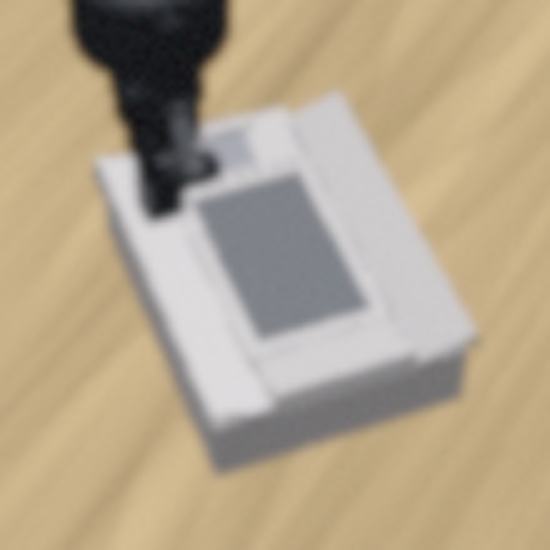

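The picture is ambiguous, so I'll test by touch. At a tip height of 54 mm, an open rim would push back and a shut one would not.

```bash
python3 -m creep '[[[0,0,0,1.5,0],[0,0,0,2.3,0],[0,0,0,2.3,0],[0,0,0,2.3,0]]]'; python3 -m creep '[[[0,0,0,0.3,0],[0,0,0,0.6,0],[0,0,0,0.6,0],[0,0,0,0.6,0]]]'; python3 st.py
```

```text
clock: 4.42
tcp_pos: [0.4892, -0.0876, 0.0758]
tool_rot: [-3.141, 0.0, 0.914]
wrist_force: [0.5, -0.7, 0.1]
grip_width: 0.0002
finger_force: 0.0
clock: 4.92
tcp_pos: [0.4894, -0.0877, 0.0703]
tool_rot: [3.141, -0.0, 0.914]
wrist_force: [0.0, -0.8, -0.4]
grip_width: 0.0003
finger_force: 0.0
4.925 [ 0.48938327 -0.08769705  0.07026226] [ 3.14148761e+00 -5.23142725e-05  9.13790765e-01] [ 0.01541979 -0.75597346 -0.41994194] 0.00028933889705904097
plain tool cm [ 6.38  8.26 -0.97]
left tool cm [-0.03 -0.03 -0.97]
right tool cm [12.77 -0.04 -0.97]
latch tool cm [ 6.37 -8.94 -1.57]
```

```bash
python3 -m creep '[[[0,0,0,0.1,0],[0,0,0,0.2,0],[0,0,0,0.2,0],[0,0,0,0.2,0]]]'; python3 -m creep '[[[0,0,0,0.1,0],[0,0,0,0.2,0],[0,0,0,0.2,0],[0,0,0,0.2,0]]]'
```

```text
clock: 5.42
tcp_pos: [0.4894, -0.0877, 0.0682]
tool_rot: [3.142, 0.0, 0.914]
wrist_force: [-0.6, -0.1, 0.2]
grip_width: -0.0003
finger_force: 0.0
clock: 5.92
tcp_pos: [0.4893, -0.0877, 0.0662]
tool_rot: [-3.142, 0.0, 0.914]
wrist_force: [-1.1, -1.0, 0.1]
grip_width: -0.0001
finger_force: 0.0
```

```bash
python3 -m creep '[[[0,0,0,0.1,0],[0,0,0,0.2,0],[0,0,0,0.3,0],[0,0,0,0.3,0]]]'; python3 - <<'E'
from h import *
a=cv2.resize(get_image("scene")[180:280,230:330],None,fx=4,fy=4,interpolation=2)
b=get_image("wrist")[100:400,80:480]
cv2.imwrite("pics/c3.png",np.hstack([a[:400],cv2.copyMakeBorder(b,0,100,0,0,0)]))
E
```

```text
clock: 6.42
tcp_pos: [0.4892, -0.0876, 0.0631]
tool_rot: [-3.141, 0.0, 0.914]
wrist_force: [-0.6, -0.6, 0.6]
grip_width: -0.0002
finger_force: 0.0
```

View pics/c3.png

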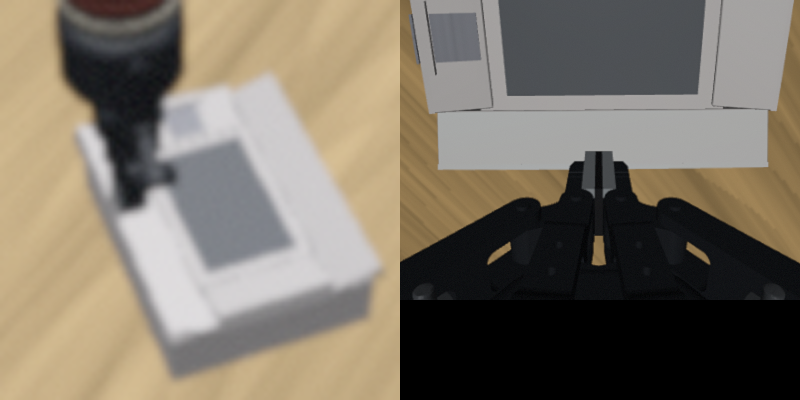

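```bash
python3 - <<'E'
from h import *
c=calibration("wrist");H=np.array(c["hand_eye"]);print(H.round(3))
M=np.linalg.inv(H);c["R"],c["t"]=M[:3,:3],M[:3,3]
for z in(-.01,0,.01,.022,.03):
  print(z,[proj([x,0,z],c)[0].round().tolist() for x in(-.011,0,.011)])
E
python3 chk.py; python3 -c "import workcell;print([n for n in dir(workcell) if n[0]!='_'])"
```

```text
[[ 0.    -0.954 -0.299  0.077]
 [ 1.     0.    -0.     0.001]
 [ 0.    -0.299  0.954 -0.15 ]
 [ 0.     0.     0.     1.   ]]
-0.01 [[277.0, 288.0], [276.0, 269.0], [276.0, 249.0]]
0 [[277.0, 278.0], [277.0, 260.0], [277.0, 241.0]]
0.01 [[277.0, 270.0], [277.0, 252.0], [277.0, 234.0]]
0.022 [[277.0, 260.0], [277.0, 243.0], [277.0, 226.0]]
0.03 [[277.0, 254.0], [277.0, 238.0], [277.0, 221.0]]
left_open [[110.0, 271.0], [442.0, 271.0]]
left_shut [[119.0, 265.0], [434.0, 265.0]]
right_open [[62.0, -29.0], [489.0, -30.0]]
panel [[167.0, 210.0], [385.0, 210.0], [400.0, 52.0], [151.0, 52.0]]
['MotionError', 'calibration', 'find_in', 'get_image', 'observe', 'regions_of', 'sign_off', 'tips_ahead']
```

```bash
python3 -c "
import workcell as w;t=w.tips_ahead;print(t, t() if callable(t) else '');print(w.observe()['grip_width'])"; python3 -m creep '[[[0,0,0,0.2,0],[0,0,0,0.4,0],[0,0,0,0.4,0]]]';python3 -m creep '[[[0,0,0,0.2,0],[0,0,0,0.4,0],[0,0,0,0.4,0]]]'
```

```text
0.022 
0.0003479800345503168
clock: 6.9
tcp_pos: [0.4891, -0.0876, 0.0589]
tool_rot: [-3.141, 0.0, 0.914]
wrist_force: [0.4, -0.2, 0.4]
grip_width: 0.0001
finger_force: 0.0
clock: 7.28
tcp_pos: [0.4891, -0.0876, 0.0549]
tool_rot: [-3.141, 0.0, 0.914]
wrist_force: [-0.4, -0.4, 0.0]
grip_width: 0.0001
finger_force: 0.0
```

```bash
python3 - <<'E'
from h import *
a=cv2.resize(get_image("scene")[190:265,230:305],None,fx=5,fy=5,interpolation=2)
b=cv2.resize(get_image("wrist")[180:380,170:390],None,fx=1.9,fy=1.9)[:375]
cv2.imwrite("pics/c4.png",np.hstack([a,cv2.copyMakeBorder(b,0,375-b.shape[0],0,0,0)]))
E
```

```text
(no output)
```

View pics/c4.png

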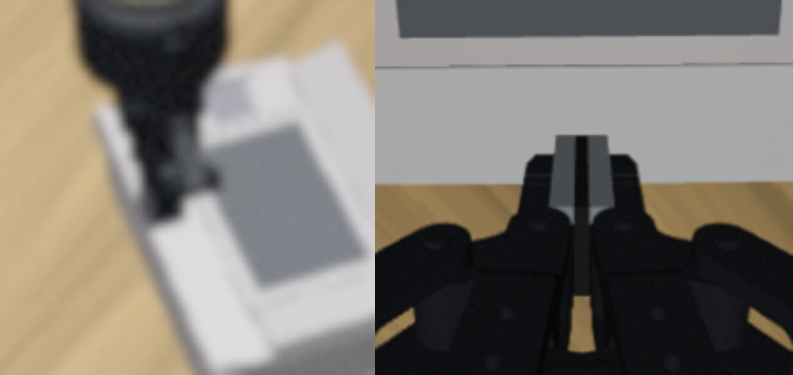

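```bash
python3 -m creep '[[[0,0,0,0.2,0],[0,0,0,0.4,0],[0,0,0,0.4,0]]]';python3 -m creep '[[[0,0,0,0.2,0],[0,0,0,0.2,0]]]'
```

```text
clock: 7.75
tcp_pos: [0.4891, -0.0876, 0.0509]
tool_rot: [-3.141, 0.0, 0.914]
wrist_force: [-0.4, -0.1, 0.8]
grip_width: -0.0001
finger_force: 0.0
clock: 8.0
tcp_pos: [0.4895, -0.0879, 0.0496]
tool_rot: [3.141, 0.0, 0.914]
wrist_force: [-1.4, -0.3, 3.7]
grip_width: -0.0
finger_force: 1.6
```

```bash
python3 -m creep '[[[0,0,0,0.2,0],[0,0,0,0.2,0]]]'
```

```text
clock: 8.25
tcp_pos: [0.4895, -0.088, 0.0473]
tool_rot: [3.141, 0.0, 0.914]
wrist_force: [-0.9, -1.1, 3.2]
grip_width: -0.0001
finger_force: 1.3
```

Contact comes at TCP 0.050, so the shut tips stand about 11 mm behind the TCP. Flush should therefore be near TCP 0.039.

```bash
python3 -m creep '[[[0,0,0,0.2,0],[0,0,0,0.4,0],[0,0,0,0.4,0]]]';python3 -m creep '[[[0,0,0,0.2,0],[0,0,0,0.4,0],[0,0,0,0.4,0]]]'
```

```text
clock: 8.62
tcp_pos: [0.4888, -0.0873, 0.0425]
tool_rot: [-3.14, 0.0, 0.914]
wrist_force: [0.7, 0.0, 0.9]
grip_width: -0.0003
finger_force: 0.0
clock: 9.0
tcp_pos: [0.4894, -0.0876, 0.0408]
tool_rot: [-3.14, 0.0, 0.914]
wrist_force: [-3.8, 0.9, 12.5]
grip_width: -0.0001
finger_force: 6.1
```

Left is shut: the force collapsed at 0.0425, then I hit a hard stop at 0.041. Next is the right side.

```bash
python3 -m creep '[[[0,0,0,-4,0],[0,4,0,-4,0],[0,8,0,-4,0],[0,12,0,-4,0],[0,12.8,0,-3,0],[0,12.8,0,-1.6,0],[0,12.8,0,-1.1,0],[0,12.8,0,-0.8,0],[0,12.8,0,-0.8,0]]]';python3 -m creep '[[[0,0,0,0.2,0],[0,0,0,0.45,0],[0,0,0,0.45,0]]]';python3 -m creep '[[[0,0,0,0.2,0],[0,0,0,0.35,0],[0,0,0,0.35,0]]]'; python3 st.py
```

```text
clock: 10.12
tcp_pos: [0.567, 0.0129, 0.0469]
tool_rot: [-3.141, 0.001, 0.913]
wrist_force: [0.2, 0.6, 0.8]
grip_width: 0.0
finger_force: 0.4
clock: 10.5
tcp_pos: [0.5675, 0.0135, 0.0424]
tool_rot: [3.141, 0.0, 0.914]
wrist_force: [0.6, -0.3, -0.3]
grip_width: 0.0002
finger_force: 0.0
clock: 10.88
tcp_pos: [0.5679, 0.0136, 0.0409]
tool_rot: [3.142, 0.0, 0.914]
wrist_force: [-3.3, -0.6, 9.7]
grip_width: -0.0004
finger_force: 4.5
10.875 [0.56794025 0.0136164  0.04089485] [3.14154596e+00 3.07202580e-04 9.14105082e-01] [-3.29913439 -0.6408419   9.73857173] -0.00038132080742345523
plain tool cm [-6.44  8.23 -3.91]
left tool cm [-12.85  -0.07  -3.91]
right tool cm [-0.05 -0.08 -3.91]
latch tool cm [-6.45 -8.97 -4.51]
```

```bash
python3 -m creep '[[[0,0,0,-4,0],[0,-2,2.5,-4,0],[0,-4.4,5.6,-4,0],[0,-6.4,8.2,-4,0],[0,-6.4,8.2,-2.6,0],[0,-6.4,8.2,-1.6,0],[0,-6.4,8.2,-1.1,0],[0,-6.4,8.2,-0.9,0],[0,-6.4,8.2,-0.9,0]]]';python3 -m creep '[[[0,0,0,0.2,0],[0,0,0,0.5,0],[0,0,0,0.5,0]]]';python3 -m creep '[[[0,0,0,0.2,0],[0,0,0,0.4,0],[0,0,0,0.4,0]]]'; python3 -m creep '[[[0,0,0,-3,0],[0,0,0,-6,0],[0,-5,0,-11,0],[0,-10,0,-12,0],[0,-10,0,-12,0],[0,-10,0,-12,0],[0,-10,0,-12,0]]]'; python3 chk.py;python3 st.py; python3 - <<'E'
from h import *
cv2.imwrite("pics/w5.png",get_image("wrist"))
E
```

```text
clock: 12.0
tcp_pos: [0.5922, -0.0859, 0.048]
tool_rot: [-3.139, 0.001, 0.915]
wrist_force: [-2.8, 2.2, 2.2]
grip_width: 0.0002
finger_force: 1.7
clock: 12.38
tcp_pos: [0.5941, -0.0875, 0.043]
tool_rot: [3.14, -0.001, 0.914]
wrist_force: [-0.8, 0.6, 0.4]
grip_width: -0.0001
finger_force: 0.0
clock: 12.75
tcp_pos: [0.5942, -0.0875, 0.0409]
tool_rot: [3.14, -0.0, 0.914]
wrist_force: [-2.9, -0.2, 8.5]
grip_width: 0.0001
finger_force: 3.8
clock: 13.62
tcp_pos: [0.5323, -0.1652, 0.1582]
tool_rot: [-3.14, 0.0, 0.915]
wrist_force: [0.1, -0.0, -0.2]
grip_width: -0.0002
finger_force: 0.0
left_open [[66.0, 175.0], [291.0, 175.0]]
left_shut [[73.0, 174.0], [291.0, 174.0]]
right_open [[32.0, -25.0], [294.0, -33.0]]
panel [[105.0, 133.0], [251.0, 132.0], [248.0, 23.0], [90.0, 26.0]]
13.625 [ 0.53228394 -0.16524559  0.15815737] [-3.14000059e+00  2.09303595e-05  9.14848124e-01] [ 0.10185381 -0.0297527  -0.15094922] -0.00021748673656800583
plain tool cm [9.9  0.14 7.82]
left tool cm [ 3.5  -8.16  7.82]
right tool cm [16.3  -8.16  7.82]
latch tool cm [  9.9  -17.06   7.22]
```

View pics/w5.png

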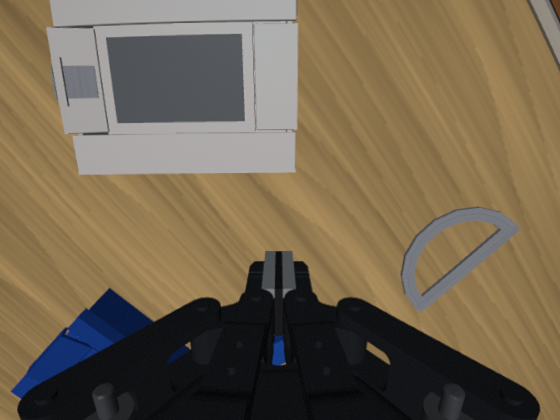

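Left, right and plain are flush (px rows 20, 174; col 297), and only the latch end at cols 48–107 still stands up. Now I'll press the rib.

```bash
python3 -m creep '[[[0,2,-4,2,0],[0,4.5,-8,4,0],[0,7,-12,6,0],[0,9.9,-17,6.6,0],[0,9.9,-17,7.5,0],[0,9.9,-17,9,0],[0,9.9,-17,10,0],[0,9.9,-17,10.6,0],[0,9.9,-17,10.6,0]]]';python3 -m creep '[[[0,0,0,0.2,0],[0,0,0,0.5,0],[0,0,0,0.5,0]]]';python3 -m creep '[[[0,0,0,0.2,0],[0,0,0,0.4,0],[0,0,0,0.4,0]]]'
```

```text
clock: 14.8
tcp_pos: [0.4579, 0.0154, 0.0529]
tool_rot: [-3.14, 0.001, 0.913]
wrist_force: [-2.0, -0.7, 3.6]
grip_width: -0.0001
finger_force: 1.9
clock: 15.18
tcp_pos: [0.4587, 0.0156, 0.0482]
tool_rot: [3.14, -0.001, 0.913]
wrist_force: [-0.2, -0.4, -0.7]
grip_width: -0.0002
finger_force: 0.0
clock: 15.55
tcp_pos: [0.4585, 0.0158, 0.0448]
tool_rot: [3.141, 0.0, 0.914]
wrist_force: [-1.1, -0.1, 4.8]
grip_width: 0.0002
finger_force: 2.3
```

```bash
python3 -m creep '[[[0,0,0,-3,0],[0,0,0,-6,0],[0,-5,8,-10,0],[0,-10,12,-12,0],[0,-10,12,-12,0],[0,-10,12,-12,0],[0,-10,12,-12,0]]]'; python3 - <<'E'
from h import *
cv2.imwrite("pics/w6.png",get_image("wrist"));get_image("top")
for n in("jar","cartridge","protractor","screwdriver","lid_middle"):print(n,[d["location"].__iter__ and np.round(d["location"],3) for d in find_in("top",n)][:2])
E
```

```text
clock: 16.42
tcp_pos: [0.4914, -0.1359, 0.1634]
tool_rot: [-3.14, -0.0, 0.913]
wrist_force: [-0.4, -0.1, -0.4]
grip_width: 0.0002
finger_force: 0.0
jar [array([0.41 , 0.335, 0.08 ])]
cartridge []
protractor [array([ 0.662, -0.358,  0.005])]
screwdriver [array([0.616, 0.324, 0.016])]
lid_middle [array([ 0.238, -0.286,  0.05 ]), array([ 0.524, -0.036,  0.05 ])]
```

View pics/w6.png

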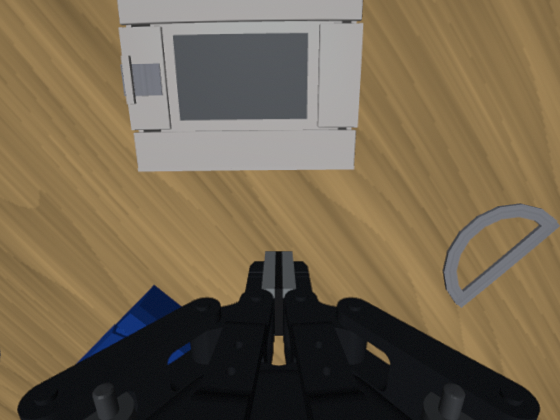

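All four rims lie flush: the latch edge at col ~122 now lines up with the long sides. The tray is in place and the arm is clear.

```bash
python3 -c "
from workcell import *
print(sign_off())"
```

```text
the job is handed in; nothing more can be done
None
```

I pressed all four rim sections shut, left, right and plain first and the latch end last, and handed the job in at about 16.5 s with the arm clear; the last wrist picture shows all four flush and the tray in place, but `sign_off()` returned no verdict.

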